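Tap a drill chuck's taper shank home in its bench socket

ROBOT

A 6-joint arm with a two-finger parallel gripper is mounted at the origin on a cart in front of the work surface, level with it; the furniture and walls round the work are solid. World frame = base frame: x ahead of the robot, y to its left, z up, the work surface at z = 0. Lengths are in m, angles in rad, forces in N, time in s.
With the tool pointing down it reaches from about 0.35 to 0.85 m from the base axis. Payload 8.1 kg.
Tool frame: the origin (TCP) lies between the finger pads; the fingertips stand 14 mm ahead of it and the grasp point (between the pads) lies 5 mm behind it; z points along the fingers, y is the line along which they close (so a half turn about z gives the same grasp; the last joint's range is limited). The gripper opens to 93 mm and grips with 3 to 60 N. Pads are 15 mm wide; open, the fingers measure 128 mm over their backs; the gripper's body (75 mm by 188 mm) begins 65 mm behind the grasp point.
Start: joints at [1.163, 0.13, 1.488, -0, 1.523, -0.085], TCP at [0.19, 0.569, 0.233] pointing down, gripper open.
Joint ranges: [-2.96, 2.96], [-0.89, 2.26], [0.02, 2.5], [-1.34, 4.48], [0, 2.73], [-2.66, 2.66]. Speed limits (rad/s): [2.39, 2.39, 2.79, 3.14, 3.14, 3.14].

INTERFACE

Orientations are given as a rotation vector (axis times angle).
In Python, from plant import robot gives the robot as it stands.
- The arm moves only by the tool arm_command, never from a script. Its argument "targets" is a list of rows, each an object of numbers: "x", "y", "z": the shift along the world's x, y, z in units of 500 mm (1.0 is 500 mm); "rx", "ry", "rz": the turn, a rotation vector about the world's x, y, z in units of 2 rad (1.0 is 2 rad); "claw": the closure in counts, from 0 (fully open) to 255 (shut). In form: [{"x": .., "y": .., "z": .., "rx": .., "ry": .., "rz": .., "claw": ..}, ...]. A call has 1 to 10 rows; each row is the pose to reach, as a shift and turn from the pose commanded when the call began; what a row does not reach only later rows make up. A row lasts 1/12 s, in which the tool goes at most 41.7 mm and 7.16 degrees, less where a joint would pass 70% of its speed; a pose out of reach is approached as far as the arm can. A call with a number of a shift or a turn outside -1 to 1 is refused whole. A call with a gripper value outside its range is refused whole. The fingers move at their own pace and stop on an object; "squeeze" is the grip in N (left out, the last holds). Time passes only in rows, so rows that repeat a pose let the fingers close. It gives the time, the measured TCP pose, the force, the opening and the grip force at its end, in the units of the state.
- robot.read_state(): the state, without advancing time (a new reading comes with each control period).
- robot.read_camera(name): name is "scene" or "top" or "wrist"; returns (picture, depth): 400x640x3 uint8, red, green, blue; 400x640 float32, m along the optical axis (not along the pixel's ray), 0 where there is no reading.
- robot.get_calibration(name): a dict with "intrinsics" (3x3 intrinsics, pixels), "origin" and "orientation" of the camera in the world. Camera axes: x right, y up, looking along -z (the intrinsics and any distortion apply to the point x, -y, -z); pixel columns grow to the right and rows downward; lengths in m; the calibration is good to about 2 mm. The wrist camera is an equidistant fisheye: a pixel r from the principal point sees the ray r / f radians off the axis. A picture is of the moment at which its call begins: read the wrist's pose just before it. get_calibration takes no time and is no camera call; for the wrist camera it gives the pose at the moment of the call.
- robot.close_job(): hands the job in; it is judged then, once.
The state is a dict: "t": time; "q": joint angles; "dq": joint speeds; "joint_torque": joint torques, N m; "tool_pos": TCP position; "orientation": TCP orientation; "force": force on the tool from outside, world axes, zero at the start; "wrist_torque": the same for the moment, N m; "opening": finger opening in m; "gripper_force": force on a finger pad.
Only numpy, scipy, OpenCV 4.12 (cv2) and the standard library are available. Lean on these libraries where they do the work, as an engineer would, in place of code of your own. Each camera call takes 0.05 s, during which the arm holds its last target. There are 200 camera calls.

TASK

One of the two drill chucks stands proud: its tapered shank is only set loosely in its bench socket. Pick up the rubber-footed mallet by its handle and, with the mallet's foot and not with the gripper, tap that chuck straight down until its collar sits on the rim of the socket and the taper holds it. Then stand the mallet upright on the table again and let go.

Things in the scene. Friction and masses are not known exactly. Their poses are not given: they have to be found in the camera images.
- mallet: Mallet standing upright on the table: black round rubber foot, 70 mm across, 43 mm high, flat below; round wooden handle straight up from its middle, at most 30 mm thick; 184 mm high in all, about 0.4 kg. Take it from above by the handle, 120 to 150 mm over its underside. Origin: centre of the foot's underside; z up along the handle.
- chuck: The proud drill chuck, nose up: round steel body 37 mm thick on a collar 42 mm across, 8 mm thick; below it a tapered shank (28 mm thick at the collar, 21 mm at the tip, 44 mm long) in the socket's bore. Origin: centre of the collar's underside; z up. At the start the collar is about 20 mm above the rim. An identical chuck nearby is already home in an identical socket and needs nothing.
- chuck_nose (a point): Centre of the proud chuck's flat nose, 29 mm across, 50 mm above the chuck's origin: where it is tapped. About 130 mm above the table at the start, 110 mm when the chuck is home. The taper resists more the deeper it goes: about 8 to 15 N at the last, more than the mallet weighs; friction then keeps it.
- socket: The bench socket under the proud chuck, fixed to the table: dark steel foot 70 mm square, 10 mm thick, with four screws, and an upright round boss 47 mm across with a tapered bore. Origin: centre of its underside, on the table; z up; the flat rim of the boss is 60 mm above the origin.

How it is judged:
On the way:
1. the mallet's foot presses on the proud chuck (contact force between mallet and chuck above 2 N), for 0.02 s.
At the end, for the whole second after the job is handed in: The proud chuck is home in its socket: the gap between its collar and the rim is under 3 mm and it stands straight within 5 degrees; the mallet stands upright (within 7 degrees) and still on the table, clear of the chuck (z of chuck in the frame of socket below 0.063 m and horizontal distance between chuck and socket below 0.006 m and angle between the z axis of chuck and the z axis of socket, either way round below 0.09 rad and height (world z) of mallet below 0.008 m and angle between mallet's own z axis and vertical below 0.12 rad and linear speed of mallet below 0.03 m/s and contact force between mallet and chuck below 0.2 N); the robot touches nothing.
It fails at once if the gripper or arm itself pushes on the chuck (contact force between any of the fingers, the arm and chuck above 2 N).
It also fails if it takes over 40 s, if anything falls off the work surface, if the arm or the gripper's body presses on something with over 40 N, if the wrist force passes 120 N, or if a joint passes its speed limit or range.

## Working session

There is one attempt and no reset: what is moved stays moved. The work goes in short steps, Python scripts to look and compute and a tool call to move; the robot and the scene stay as the last step left them, time stands still between calls to the robot, and variables do not carry over. Pictures are saved under pics/ and viewed, at most 10 in all, crops included, and the job is handed in when it is done.

Besides the shell and the picture viewer there is one more tool, called by a JSON object that holds its "method" and its "body". arm_command: Moves the arm, as the interface text tells. Shifts and turns lie within -1 to 1; 1 stands for 500 mm of shift or 2 rad of turn. Its arguments: {"type":"object","properties":{"targets":{"type":"array","items":{"type":"object","properties":{"x":{"type":"number","minimum":-1,"maximum":1},"y":{"type":"number","minimum":-1,"maximum":1},"z":{"type":"number","minimum":-1,"maximum":1},"rx":{"type":"number","minimum":-1,"maximum":1},"ry":{"type":"number","minimum":-1,"maximum":1},"rz":{"type":"number","minimum":-1,"maximum":1},"claw":{"type":"number"}}}},"squeeze":{"type":"number"}},"required":["targets"]}

```bash
mkdir -p pics
cat > h.py <<'E'
import numpy as np, cv2
from plant import robot
def grab(name,fn):
    c=robot.get_calibration(name); p,d=robot.read_camera(name)
    cv2.imwrite(fn,p[:,:,::-1]); np.savez(fn[:-4]+'.npz',p=p,d=d,K=c['intrinsics'],o=c['origin'],R=c['orientation']); return p,d,c
def R_of(o):
    o=np.asarray(o,float)
    if o.shape==(3,3): return o
    return cv2.Rodrigues(o)[0]
def world(d,K,o,R):
    K=np.asarray(K);v,u=np.mgrid[:d.shape[0],:d.shape[1]]
    P=np.stack([(u-K[0,2])/K[0,0]*d,-(v-K[1,2])/K[1,1]*d,-d],-1)
    return P@R_of(R).T+np.asarray(o)
E
python3 - <<'E'
from h import *
s=robot.read_state();print(s)
for n in('scene','top'):
    p,d,c=grab(n,f'pics/{n}0.png');print(c)
a=cv2.imread('pics/scene0.png');b=cv2.imread('pics/top0.png')
cv2.imwrite('pics/both0.png',cv2.resize(np.vstack([a,b]),(480,600)))
E
```

```text
{'t': 0.0, 'q': array([ 1.16263564e+00,  1.31154672e-01,  1.48927014e+00,  2.78580222e-06,
        1.52301709e+00, -8.53731471e-02]), 'dq': array([ 6.71815267e-05,  5.28016729e-04, -8.84264419e-04, -8.14268729e-04,
        1.58478207e-03,  7.51364650e-04]), 'joint_torque': array([ 1.25577313e-03, -5.59816968e+01, -4.91786599e+01,  7.69870891e-02,
        3.53394309e-02, -1.36239610e-04]), 'tool_pos': array([0.190071  , 0.56852042, 0.23159634]), 'orientation': array([-5.04762138e-01, -3.10031558e+00,  2.81531303e-03]), 'force': array([ 0.57745647, -0.50391245,  0.72119332]), 'wrist_torque': array([-0.01700673,  0.05364628,  0.01912214]), 'gripper_force': 0.0, 'opening': 0.09293307216919759}
{'intrinsics': array([[367.03459849,   0.        , 319.48149174],
       [  0.        , 367.03459849, 206.25371624],
       [  0.        ,   0.        ,   1.        ]]), 'origin': array([ 0.20589074, -0.32110145,  0.72189324]), 'orientation': array([ 0.71258937, -0.22676526, -0.59096468])}
{'intrinsics': array([[388.22973143,   0.        , 320.5252938 ],
       [  0.        , 388.22973143, 204.95082905],
       [  0.        ,   0.        ,   1.        ]]), 'origin': array([0.45513056, 0.11776897, 0.93960928]), 'orientation': array([ 0.08449471, -0.07504061, -1.59826167])}
```

View pics/scene0.png

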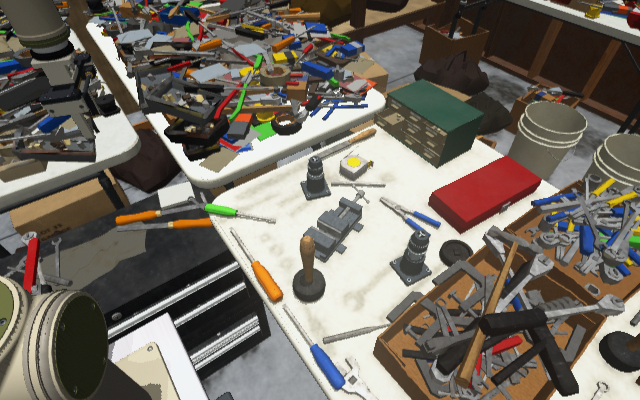

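View pics/top0.png

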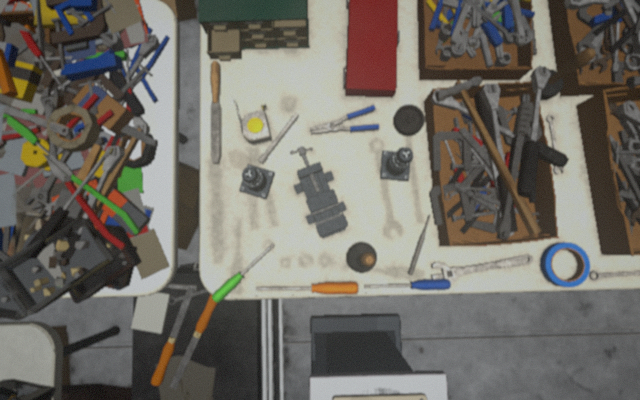

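The scene picture shows the mallet at about (308,268) and the chucks at (316,175) and (411,253). In the top view they are at (361,257), (257,178) and (397,163). Next I'll use depth to find which chuck stands proud.

Run:
```python
from h import *
W={}
for n in('scene','top'):
    z=np.load(f'pics/{n}0.npz');W[n]=world(z['d'],z['K'],z['o'],z['R'])
boxes={'mallet':((280,230,335,305),(335,232,385,280)),'far':((295,150,340,205),(235,155,285,205)),'near':((385,225,440,290),(375,140,420,190))}
for k,bs in boxes.items():
    for n,b in zip(W,bs):
        P=W[n][b[1]:b[3],b[0]:b[2]].reshape(-1,3);P=P[np.isfinite(P).all(1)&(abs(P[:,2])<.3)]
        hs=P[:,2];t=np.percentile(hs,99.7)
        print(k,n,'top',t.round(4),'n',len(P),'table',np.percentile(hs,10).round(4))
        for lo,hi in((t-.004,t+.01),(.012,.03),(.03,.05),(.052,.066),(.07,.10),(.1,.14),(.14,.19)):
            Q=P[(hs>lo)&(hs<hi)]
            if len(Q)>3: print('   ',round(lo,3),round(hi,3),len(Q),((Q.min(0)+Q.max(0))/2).round(4),np.ptp(Q,0).round(3),Q.mean(0).round(4))
a=cv2.imread('pics/scene0.png');b=cv2.imread('pics/top0.png')
cs=[cv2.resize(i[y0:y0+70,x0:x0+70],(280,280),interpolation=2) for i,x0,y0 in((a,280,140),(a,377,222),(b,225,145),(b,365,130))]
cv2.imwrite('pics/crops.png',np.vstack([np.hstack(cs[:2]),np.hstack(cs[2:])]))
```

```text
mallet scene top 0.1811 n 4101 table -0.0034
    0.177 0.191 69 [0.4229 0.0263 0.18  ] [0.018 0.018 0.006] [0.4225 0.0253 0.1799]
    0.012 0.03 236 [0.4499 0.0606 0.0211] [0.186 0.141 0.018] [0.4278 0.0241 0.022 ]
    0.03 0.05 746 [0.4656 0.0557 0.04  ] [0.151 0.128 0.02 ] [0.4366 0.0316 0.0381]
    0.052 0.066 366 [0.4778 0.0719 0.059 ] [0.126 0.108 0.014] [0.4947 0.0844 0.0574]
    0.07 0.1 68 [0.4223 0.0229 0.0848] [0.019 0.014 0.029] [0.4193 0.0201 0.0854]
    0.1 0.14 121 [0.4222 0.021  0.1197] [0.024 0.017 0.038] [0.4185 0.0182 0.1211]
    0.14 0.19 286 [0.4223 0.0236 0.1615] [0.027 0.025 0.043] [0.4199 0.0204 0.166 ]
mallet top top 0.1853 n 2391 table -0.0006
    0.181 0.195 65 [0.4234 0.0306 0.1838] [0.017 0.019 0.005] [0.4242 0.0299 0.1837]
    0.012 0.03 36 [0.4371 0.0447 0.0217] [0.093 0.085 0.016] [0.4352 0.0467 0.0252]
    0.03 0.05 512 [0.4248 0.0305 0.0403] [0.067 0.068 0.019] [0.4262 0.0362 0.0402]
    0.052 0.066 4 [0.4266 0.0372 0.0569] [0.009 0.003 0.009] [0.4261 0.0379 0.0576]
    0.14 0.19 182 [0.4235 0.0313 0.164 ] [0.028 0.027 0.045] [0.425  0.0325 0.1767]
fa
[... 1553 characters left out ...]
029] [ 0.625  -0.0981  0.0838]
    0.1 0.14 329 [ 0.6395 -0.0657  0.115 ] [0.036 0.039 0.03 ] [ 0.6354 -0.0695  0.119 ]
near top top 0.133 n 2245 table -0.0006
    0.129 0.143 134 [ 0.6418 -0.0618  0.1314] [0.028 0.028 0.005] [ 0.642  -0.0616  0.131 ]
    0.012 0.03 160 [ 0.6414 -0.0591  0.0203] [0.07  0.071 0.017] [ 0.6306 -0.0544  0.0155]
    0.03 0.05 41 [ 0.6371 -0.0554  0.0402] [0.036 0.035 0.02 ] [ 0.6287 -0.0496  0.0395]
    0.052 0.066 102 [ 0.6403 -0.0602  0.0582] [0.043 0.043 0.012] [ 0.6326 -0.0521  0.0599]
    0.07 0.1 57 [ 0.6376 -0.0594  0.0907] [0.032 0.036 0.018] [ 0.6318 -0.0523  0.0895]
    0.1 0.14 284 [ 0.6423 -0.062   0.117 ] [0.04  0.039 0.034] [ 0.6389 -0.059   0.124 ]
```

View pics/crops.png

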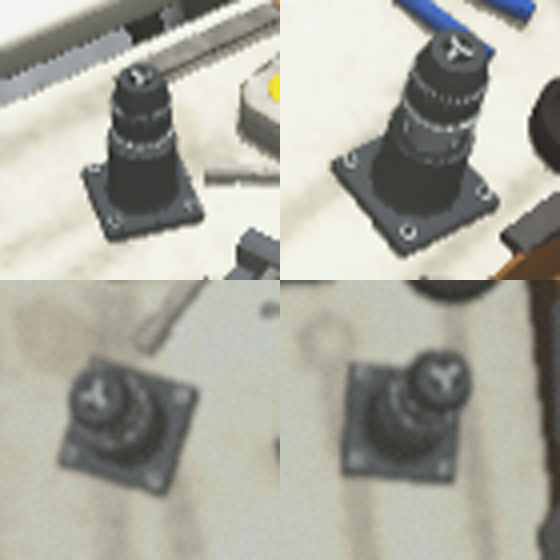

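Depth shows the near chuck is the proud one: its nose is at (0.6415, -0.063, 0.130), against 0.110 for the far one. The mallet is at about (0.4235, 0.029). I'll move over the mallet now.

{"method": "arm_command", "body": {"targets": [{"x": 0.326,"y": -0.756,"z": 0.04,"claw": 0},{"x": 0.326,"y": -0.756,"z": 0.04,"claw": 0},{"x": 0.326,"y": -0.756,"z": 0.04,"claw": 0},{"x": 0.326,"y": -0.756,"z": 0.04,"claw": 0},{"x": 0.326,"y": -0.756,"z": 0.04,"claw": 0},{"x": 0.326,"y": -0.756,"z": 0.04,"claw": 0},{"x": 0.326,"y": -0.756,"z": 0.04,"claw": 0},{"x": 0.326,"y": -0.756,"z": 0.04,"claw": 0},{"x": 0.326,"y": -0.756,"z": 0.04,"claw": 0},{"x": 0.326,"y": -0.756,"z": 0.04,"claw": 0}]}}

```text
schema error: expected keys x, y, z, rx, ry, rz, claw
```

{"method": "arm_command", "body": {"targets": [{"x": 0.14,"y": -0.324,"z": 0.0,"claw": 0},{"x": 0.14,"y": -0.324,"z": 0.0,"claw": 0},{"x": 0.14,"y": -0.324,"z": 0.0,"claw": 0},{"x": 0.14,"y": -0.324,"z": 0.0,"claw": 0},{"x": 0.14,"y": -0.324,"z": 0.0,"claw": 0},{"x": 0.14,"y": -0.324,"z": 0.0,"claw": 0},{"x": 0.14,"y": -0.324,"z": 0.0,"claw": 0}]}}

```text
schema error: expected keys x, y, z, rx, ry, rz, claw
```

Run:
```python
from h import *
s=robot.read_state();print(s['t'],s['q'],s['tool_pos'],s['orientation'],s['force'])
p,d,c=grab('wrist','pics/wrist0.png');print(c)
print(R_of(s['orientation']))
```

```text
0.1 [ 1.16260564e+00  1.31122363e-01  1.48913855e+00 -6.97208186e-06
  1.52300084e+00 -8.53684165e-02] [0.19011839 0.56857593 0.23168787] [-5.04823870e-01 -3.10035990e+00  2.54473248e-03] [-0.60141894  0.58302534 -0.46599183]
{'intrinsics': array([[309.70691629,   0.        , 321.03762478],
       [  0.        , 309.70691629, 199.63296275],
       [  0.        ,   0.        ,   1.        ]]), 'origin': array([0.11936506, 0.59198091, 0.38344534]), 'orientation': array([-0.23957868, -0.16952611,  1.2396143 ])}
[[-9.48343909e-01  3.17243440e-01 -6.56155704e-04]
 [ 3.17244090e-01  9.48342676e-01 -1.53473097e-03]
 [ 1.35377123e-04 -1.66361429e-03 -9.99998607e-01]]
```

View pics/wrist0.png

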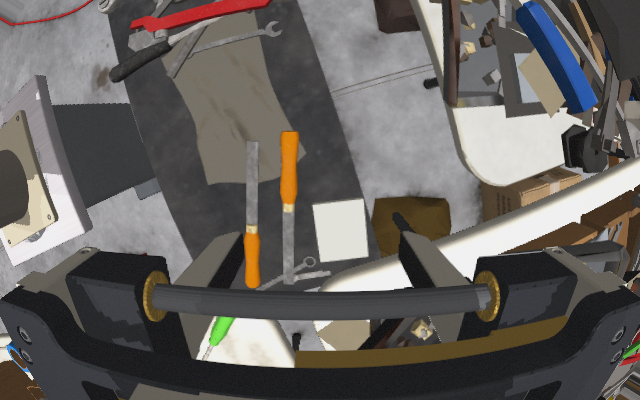

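The move was refused because the interface wants all keys in every row. The wrist view shows the fingers at about (215,280) and (430,280), with floor and tools below them. Resending.

{"method": "arm_command", "body": {"targets": [{"x": 0.326,"y": -0.756,"z": 0.04,"rx": 0,"ry": 0,"rz": 0,"claw": 0},{"x": 0.326,"y": -0.756,"z": 0.04,"rx": 0,"ry": 0,"rz": 0,"claw": 0},{"x": 0.326,"y": -0.756,"z": 0.04,"rx": 0,"ry": 0,"rz": 0,"claw": 0},{"x": 0.326,"y": -0.756,"z": 0.04,"rx": 0,"ry": 0,"rz": 0,"claw": 0},{"x": 0.326,"y": -0.756,"z": 0.04,"rx": 0,"ry": 0,"rz": 0,"claw": 0},{"x": 0.326,"y": -0.756,"z": 0.04,"rx": 0,"ry": 0,"rz": 0,"claw": 0},{"x": 0.326,"y": -0.756,"z": 0.04,"rx": 0,"ry": 0,"rz": 0,"claw": 0},{"x": 0.326,"y": -0.756,"z": 0.04,"rx": 0,"ry": 0,"rz": 0,"claw": 0},{"x": 0.326,"y": -0.756,"z": 0.04,"rx": 0,"ry": 0,"rz": 0,"claw": 0},{"x": 0.326,"y": -0.756,"z": 0.04,"rx": 0,"ry": 0,"rz": 0,"claw": 0}]}}

```text
t: 0.98
tool_pos: [0.3536, 0.1888, 0.2527]
orientation: [0.505, 3.1, -0.0]
force: [1.0, 0.7, -0.7]
opening: 0.093
gripper_force: 0.0
```

{"method": "arm_command", "body": {"targets": [{"x": 0.141,"y": -0.325,"z": 0,"rx": 0,"ry": 0,"rz": 0,"claw": 0},{"x": 0.141,"y": -0.325,"z": 0,"rx": 0,"ry": 0,"rz": 0,"claw": 0},{"x": 0.141,"y": -0.325,"z": 0,"rx": 0,"ry": 0,"rz": 0,"claw": 0},{"x": 0.141,"y": -0.325,"z": 0,"rx": 0,"ry": 0,"rz": 0,"claw": 0},{"x": 0.141,"y": -0.325,"z": 0,"rx": 0,"ry": 0,"rz": 0,"claw": 0},{"x": 0.141,"y": -0.325,"z": 0,"rx": 0,"ry": 0,"rz": 0,"claw": 0}]}}

```text
t: 1.48
tool_pos: [0.4242, 0.026, 0.2522]
orientation: [-0.512, -3.099, 0.001]
force: [-0.0, 0.7, -1.1]
opening: 0.0933
gripper_force: 0.0
```

Run:
```python
from h import *
s=robot.read_state();print(s['t'],s['q'],s['tool_pos'],s['orientation'],s['force'])
p,d,c=grab('wrist','pics/wrist1.png');print(c['origin'])
def proj(X):
    K=c['intrinsics'];q=R_of(c['orientation']).T@(np.asarray(X)-c['origin']);q=q*[1,-1,-1]
    th=np.arccos(q[2]/np.linalg.norm(q));r=th*K[0,0]/np.hypot(q[0],q[1]);return K[:2,2]+q[:2]*r
for X in([.4235,.0285,.184],[.4235,.0285,.043],[.6415,-.063,.13]):print(proj(X))
```

```text
1.4833 [-5.91870543e-02 -3.67484677e-01  1.91166583e+00 -4.83067358e-04
  1.59817856e+00 -1.30238278e+00] [0.42423762 0.02597526 0.25224873] [-5.12199775e-01 -3.09883513e+00  8.79994971e-04] [-0.02653527  0.74981344 -1.1142545 ]
[0.35363662 0.04955407 0.40404714]
[324.84972017 213.72537872]
[323.58607762 176.34125121]
[310.37394935 376.2200174 ]
```

View pics/wrist1.png

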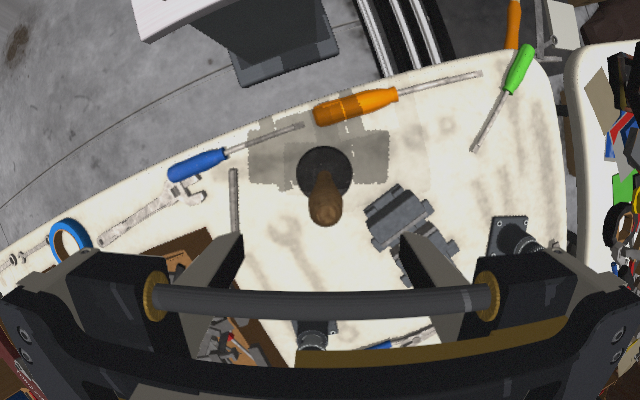

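The wrist view shows the foot centre at (324,174) and the handle top at (325,211). Both are within about 2 px of the projected estimate, so I'll descend and grip.

{"method": "arm_command", "body": {"targets": [{"x": 0,"y": 0.001,"z": -0.06,"rx": 0,"ry": 0,"rz": 0,"claw": 0},{"x": 0,"y": 0.001,"z": -0.12,"rx": 0,"ry": 0,"rz": 0,"claw": 0},{"x": 0,"y": 0.001,"z": -0.18,"rx": 0,"ry": 0,"rz": 0,"claw": 0},{"x": 0,"y": 0.001,"z": -0.244,"rx": 0,"ry": 0,"rz": 0,"claw": 0},{"x": 0,"y": 0.001,"z": -0.244,"rx": 0,"ry": 0,"rz": 0,"claw": 0},{"x": 0,"y": 0.001,"z": -0.244,"rx": 0,"ry": 0,"rz": 0,"claw": 150},{"x": 0,"y": 0.001,"z": -0.244,"rx": 0,"ry": 0,"rz": 0,"claw": 255},{"x": 0,"y": 0.001,"z": -0.244,"rx": 0,"ry": 0,"rz": 0,"claw": 255},{"x": 0,"y": 0.001,"z": -0.244,"rx": 0,"ry": 0,"rz": 0,"claw": 255},{"x": 0,"y": 0.001,"z": -0.244,"rx": 0,"ry": 0,"rz": 0,"claw": 255}], "squeeze": 50}}

```text
t: 2.37
tool_pos: [0.425, 0.0291, 0.1325]
orientation: [0.504, 3.098, 0.001]
force: [0.2, 0.6, 0.6]
opening: 0.0641
gripper_force: 0.0
```

{"method": "arm_command", "body": {"targets": [{"x": 0,"y": 0,"z": 0,"rx": 0,"ry": 0,"rz": 0,"claw": 255},{"x": 0,"y": 0,"z": 0,"rx": 0,"ry": 0,"rz": 0,"claw": 255},{"x": 0,"y": 0,"z": 0,"rx": 0,"ry": 0,"rz": 0,"claw": 255},{"x": 0,"y": 0,"z": 0,"rx": 0,"ry": 0,"rz": 0,"claw": 255}]}}

```text
t: 2.7
tool_pos: [0.4238, 0.0289, 0.1307]
orientation: [0.505, 3.101, -0.0]
force: [1.0, 0.0, 0.4]
opening: 0.0377
gripper_force: 0.0
```

{"method": "arm_command", "body": {"targets": [{"x": 0,"y": 0,"z": 0,"rx": 0,"ry": 0,"rz": 0,"claw": 255},{"x": 0,"y": 0,"z": 0,"rx": 0,"ry": 0,"rz": 0,"claw": 255},{"x": 0,"y": 0,"z": 0,"rx": 0,"ry": 0,"rz": 0,"claw": 255},{"x": 0,"y": 0,"z": 0,"rx": 0,"ry": 0,"rz": 0,"claw": 255},{"x": 0,"y": 0,"z": 0,"rx": 0,"ry": 0,"rz": 0,"claw": 255}]}}

```text
t: 3.12
tool_pos: [0.4238, 0.0291, 0.1306]
orientation: [-0.505, -3.101, -0.0]
force: [0.8, 0.1, 0.6]
opening: 0.0282
gripper_force: 50.0
```

Gripped at 28 mm with 50 N. The two cameras agree on the mallet-to-chuck shift: (0.2185, -0.092). Lifting first, then going across.

{"method": "arm_command", "body": {"targets": [{"x": 0,"y": 0,"z": 0.04,"rx": 0,"ry": 0,"rz": 0,"claw": 255},{"x": 0,"y": 0,"z": 0.1,"rx": 0,"ry": 0,"rz": 0,"claw": 255},{"x": 0,"y": 0,"z": 0.17,"rx": 0,"ry": 0,"rz": 0,"claw": 255},{"x": 0,"y": 0,"z": 0.24,"rx": 0,"ry": 0,"rz": 0,"claw": 255},{"x": 0,"y": 0,"z": 0.3,"rx": 0,"ry": 0,"rz": 0,"claw": 255},{"x": 0,"y": 0,"z": 0.33,"rx": 0,"ry": 0,"rz": 0,"claw": 255},{"x": 0.05,"y": -0.021,"z": 0.33,"rx": 0,"ry": 0,"rz": 0,"claw": 255},{"x": 0.11,"y": -0.046,"z": 0.33,"rx": 0,"ry": 0,"rz": 0,"claw": 255},{"x": 0.17,"y": -0.072,"z": 0.33,"rx": 0,"ry": 0,"rz": 0,"claw": 255},{"x": 0.23,"y": -0.097,"z": 0.33,"rx": 0,"ry": 0,"rz": 0,"claw": 255}]}}

```text
t: 3.95
tool_pos: [0.5398, -0.0202, 0.295]
orientation: [-0.504, -3.1, 0.0]
force: [0.5, 0.6, -3.2]
opening: 0.0287
gripper_force: 50.0
```

{"method": "arm_command", "body": {"targets": [{"x": 0.06,"y": -0.025,"z": 0,"rx": 0,"ry": 0,"rz": 0,"claw": 255},{"x": 0.12,"y": -0.05,"z": 0,"rx": 0,"ry": 0,"rz": 0,"claw": 255},{"x": 0.17,"y": -0.072,"z": 0,"rx": 0,"ry": 0,"rz": 0,"claw": 255},{"x": 0.207,"y": -0.087,"z": 0,"rx": 0,"ry": 0,"rz": 0,"claw": 255},{"x": 0.207,"y": -0.087,"z": 0,"rx": 0,"ry": 0,"rz": 0,"claw": 255},{"x": 0.207,"y": -0.087,"z": 0,"rx": 0,"ry": 0,"rz": 0,"claw": 255}]}}

```text
t: 4.45
tool_pos: [0.6422, -0.0634, 0.2934]
orientation: [-0.505, -3.097, 0.0]
force: [-0.4, 0.5, -3.4]
opening: 0.0283
gripper_force: 50.0
```

Run:
```python
from h import *
s=robot.read_state();print(s['t'],s['q'],s['tool_pos'],s['force'],s['opening'])
p,d,c=grab('scene','pics/scene1.png');p2,d2,c2=grab('top','pics/top1.png')
W=world(d,c['intrinsics'],c['origin'],c['orientation'])
cv2.imwrite('pics/c1.png',np.hstack([cv2.resize(p[140:300,340:500,::-1],(400,400)),cv2.resize(p2[90:250,310:470,::-1],(400,400))]))
```

```text
4.45 [-1.77796843e-01  2.41180201e-01  1.25402667e+00 -1.72118061e-04
  1.65009367e+00 -1.42508626e+00] [ 0.64218648 -0.06344057  0.29342984] [-0.40093785  0.51134649 -3.36949168] 0.028327382531252637
```

View pics/c1.png

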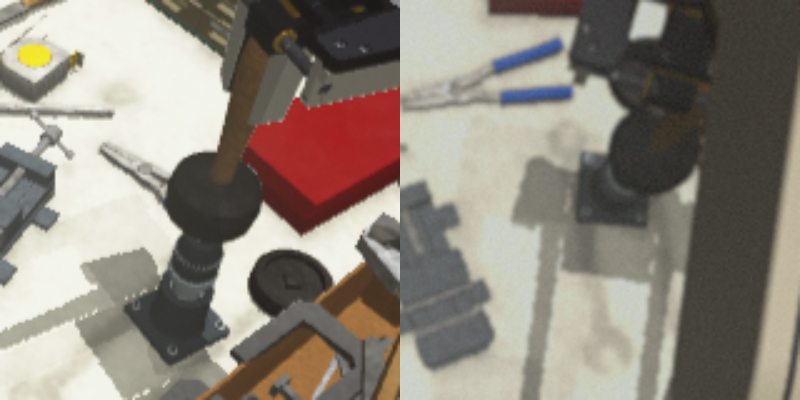

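The mallet's foot hangs centred over the proud chuck (crop (205,200) in the scene view, (655,150) in the top view). I'll press down gently.

{"method": "arm_command", "body": {"targets": [{"x": 0,"y": 0,"z": -0.03,"rx": 0,"ry": 0,"rz": 0,"claw": 255},{"x": 0,"y": 0,"z": -0.055,"rx": 0,"ry": 0,"rz": 0,"claw": 255},{"x": 0,"y": 0,"z": -0.065,"rx": 0,"ry": 0,"rz": 0,"claw": 255},{"x": 0,"y": 0,"z": -0.072,"rx": 0,"ry": 0,"rz": 0,"claw": 255},{"x": 0,"y": 0,"z": -0.078,"rx": 0,"ry": 0,"rz": 0,"claw": 255},{"x": 0,"y": 0,"z": -0.084,"rx": 0,"ry": 0,"rz": 0,"claw": 255},{"x": 0,"y": 0,"z": -0.088,"rx": 0,"ry": 0,"rz": 0,"claw": 255},{"x": 0,"y": 0,"z": -0.088,"rx": 0,"ry": 0,"rz": 0,"claw": 255}]}}

```text
t: 5.22
tool_pos: [0.6427, -0.063, 0.2526]
orientation: [0.505, 3.099, -0.0]
force: [-0.6, -0.0, 1.5]
opening: 0.028
gripper_force: 50.0
```

{"method": "arm_command", "body": {"targets": [{"x": 0,"y": 0,"z": -0.006,"rx": 0,"ry": 0,"rz": 0,"claw": 255},{"x": 0,"y": 0,"z": -0.012,"rx": 0,"ry": 0,"rz": 0,"claw": 255},{"x": 0,"y": 0,"z": -0.018,"rx": 0,"ry": 0,"rz": 0,"claw": 255},{"x": 0,"y": 0,"z": -0.018,"rx": 0,"ry": 0,"rz": 0,"claw": 255},{"x": 0,"y": 0,"z": -0.018,"rx": 0,"ry": 0,"rz": 0,"claw": 255}]}}

```text
t: 5.63
tool_pos: [0.6429, -0.0631, 0.2442]
orientation: [0.505, 3.098, -0.0]
force: [-1.3, -0.1, 5.9]
opening: 0.0281
gripper_force: 50.0
```

{"method": "arm_command", "body": {"targets": [{"x": 0,"y": 0,"z": -0.004,"rx": 0,"ry": 0,"rz": 0,"claw": 255},{"x": 0,"y": 0,"z": -0.008,"rx": 0,"ry": 0,"rz": 0,"claw": 255},{"x": 0,"y": 0,"z": -0.011,"rx": 0,"ry": 0,"rz": 0,"claw": 255},{"x": 0,"y": 0,"z": -0.011,"rx": 0,"ry": 0,"rz": 0,"claw": 255},{"x": 0,"y": 0,"z": -0.011,"rx": 0,"ry": 0,"rz": 0,"claw": 255}]}}

```text
t: 6.05
tool_pos: [0.6439, -0.0633, 0.241]
orientation: [0.504, 3.095, -0.0]
force: [-1.9, -0.3, 14.5]
opening: 0.0283
gripper_force: 50.0
```

{"method": "arm_command", "body": {"targets": [{"x": 0,"y": 0,"z": -0.003,"rx": 0,"ry": 0,"rz": 0,"claw": 255},{"x": 0,"y": 0,"z": -0.006,"rx": 0,"ry": 0,"rz": 0,"claw": 255},{"x": 0,"y": 0,"z": -0.006,"rx": 0,"ry": 0,"rz": 0,"claw": 255},{"x": 0,"y": 0,"z": -0.006,"rx": 0,"ry": 0,"rz": 0,"claw": 255}]}}

```text
t: 6.38
tool_pos: [0.6451, -0.0636, 0.2409]
orientation: [0.503, 3.091, -0.001]
force: [-3.9, -0.3, 24.6]
opening: 0.0284
gripper_force: 50.0
```

The depth stopped at 0.241 while the force rose to about 28 N, so the collar is on the rim. Lifting, then back to the mallet's place.

{"method": "arm_command", "body": {"targets": [{"x": 0,"y": 0,"z": 0.02,"rx": 0,"ry": 0,"rz": 0,"claw": 255},{"x": 0,"y": 0,"z": 0.06,"rx": 0,"ry": 0,"rz": 0,"claw": 255},{"x": 0,"y": 0,"z": 0.123,"rx": 0,"ry": 0,"rz": 0,"claw": 255},{"x": -0.02,"y": 0.008,"z": 0.123,"rx": 0,"ry": 0,"rz": 0,"claw": 255},{"x": -0.07,"y": 0.03,"z": 0.123,"rx": 0,"ry": 0,"rz": 0,"claw": 255},{"x": -0.14,"y": 0.059,"z": 0.123,"rx": 0,"ry": 0,"rz": 0,"claw": 255},{"x": -0.21,"y": 0.088,"z": 0.123,"rx": 0,"ry": 0,"rz": 0,"claw": 255},{"x": -0.28,"y": 0.118,"z": 0.123,"rx": 0,"ry": 0,"rz": 0,"claw": 255},{"x": -0.35,"y": 0.147,"z": 0.123,"rx": 0,"ry": 0,"rz": 0,"claw": 255},{"x": -0.41,"y": 0.173,"z": 0.123,"rx": 0,"ry": 0,"rz": 0,"claw": 255}]}}

```text
t: 7.22
tool_pos: [0.4349, 0.0242, 0.2946]
orientation: [-0.505, -3.099, -0.0]
force: [0.0, 0.6, -2.5]
opening: 0.0285
gripper_force: 50.0
```

{"method": "arm_command", "body": {"targets": [{"x": -0.027,"y": 0.011,"z": 0,"rx": 0,"ry": 0,"rz": 0,"claw": 255},{"x": -0.027,"y": 0.011,"z": -0.05,"rx": 0,"ry": 0,"rz": 0,"claw": 255},{"x": -0.027,"y": 0.011,"z": -0.12,"rx": 0,"ry": 0,"rz": 0,"claw": 255},{"x": -0.027,"y": 0.011,"z": -0.19,"rx": 0,"ry": 0,"rz": 0,"claw": 255},{"x": -0.027,"y": 0.011,"z": -0.24,"rx": 0,"ry": 0,"rz": 0,"claw": 255},{"x": -0.027,"y": 0.011,"z": -0.26,"rx": 0,"ry": 0,"rz": 0,"claw": 255},{"x": -0.027,"y": 0.011,"z": -0.26,"rx": 0,"ry": 0,"rz": 0,"claw": 255}]}}

```text
t: 7.8
tool_pos: [0.4215, 0.0291, 0.1625]
orientation: [-0.504, -3.095, 0.001]
force: [-0.4, 1.0, -2.3]
opening: 0.0281
gripper_force: 50.0
```

Run:
```python
from h import *
s=robot.read_state();print(s['t'],s['tool_pos'],s['force'],s['opening'])
p,d,c=grab('scene','pics/scene2.png')
W=world(d,c['intrinsics'],c['origin'],c['orientation'])
P=W[225:300,385:440].reshape(-1,3);t=P[(np.hypot(P[:,0]-.6415,P[:,1]+.065)<.025)];h=np.percentile(t[:,2],99)
Q=t[t[:,2]>h-.005];print('nose',h,((Q.min(0)+Q.max(0))/2).round(4),np.ptp(Q,0).round(3))
cv2.imwrite('pics/c2.png',cv2.resize(p[140:320,250:450,::-1],(640,576)))
```

```text
7.8 [0.4214585  0.02913544 0.16246679] [-0.41724654  1.03365771 -2.32486068] 0.02810357156474901
nose 0.11020259561893136 [ 0.6419 -0.0661  0.1085] [0.03  0.029 0.007]
```

View pics/c2.png

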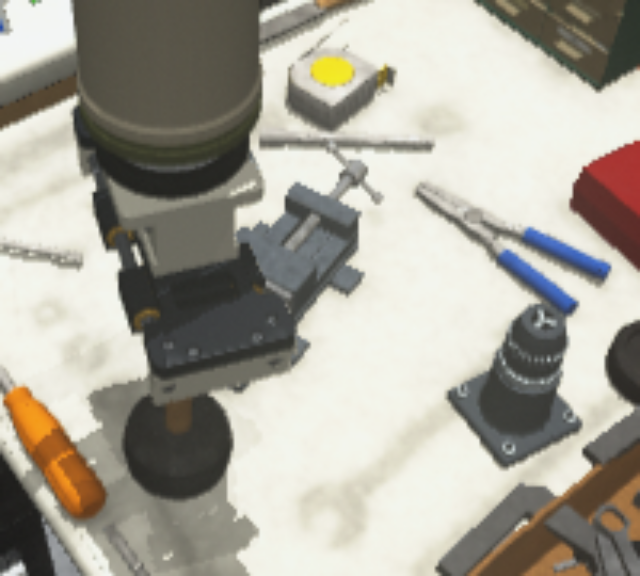

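The chuck is down on its socket (crop (537,360)). Its nose now reads 0.110, about 19 mm lower than before. Setting the mallet down.

{"method": "arm_command", "body": {"targets": [{"x": 0,"y": 0,"z": -0.025,"rx": 0,"ry": 0,"rz": 0,"claw": 255},{"x": 0,"y": 0,"z": -0.045,"rx": 0,"ry": 0,"rz": 0,"claw": 255},{"x": 0,"y": 0,"z": -0.058,"rx": 0,"ry": 0,"rz": 0,"claw": 255},{"x": 0,"y": 0,"z": -0.064,"rx": 0,"ry": 0,"rz": 0,"claw": 255},{"x": 0,"y": 0,"z": -0.067,"rx": 0,"ry": 0,"rz": 0,"claw": 255},{"x": 0,"y": 0,"z": -0.067,"rx": 0,"ry": 0,"rz": 0,"claw": 255},{"x": 0,"y": 0,"z": -0.067,"rx": 0,"ry": 0,"rz": 0,"claw": 255}]}}

```text
t: 8.43
tool_pos: [0.4241, 0.029, 0.1327]
orientation: [0.505, 3.1, 0.0]
force: [-0.7, 0.4, -2.8]
opening: 0.0279
gripper_force: 50.0
```

Still hanging, with about 2 mm to go.

{"method": "arm_command", "body": {"targets": [{"x": 0,"y": 0,"z": -0.002,"rx": 0,"ry": 0,"rz": 0,"claw": 255},{"x": 0,"y": 0,"z": -0.004,"rx": 0,"ry": 0,"rz": 0,"claw": 255},{"x": 0,"y": 0,"z": -0.005,"rx": 0,"ry": 0,"rz": 0,"claw": 255},{"x": 0,"y": 0,"z": -0.005,"rx": 0,"ry": 0,"rz": 0,"claw": 255},{"x": 0,"y": 0,"z": -0.005,"rx": 0,"ry": 0,"rz": 0,"claw": 255}]}}

```text
t: 8.85
tool_pos: [0.4248, 0.029, 0.1311]
orientation: [0.504, 3.098, 0.0]
force: [-1.3, -0.5, 6.1]
opening: 0.0282
gripper_force: 50.0
```

The foot is on the table (+6 N). I'll release gradually and retreat straight up.

{"method": "arm_command", "body": {"targets": [{"x": 0,"y": 0,"z": 0.002,"rx": 0,"ry": 0,"rz": 0,"claw": 255},{"x": 0,"y": 0,"z": 0.002,"rx": 0,"ry": 0,"rz": 0,"claw": 150},{"x": 0,"y": 0,"z": 0.002,"rx": 0,"ry": 0,"rz": 0,"claw": 100},{"x": 0,"y": 0,"z": 0.002,"rx": 0,"ry": 0,"rz": 0,"claw": 50},{"x": 0,"y": 0,"z": 0.002,"rx": 0,"ry": 0,"rz": 0,"claw": 0},{"x": 0,"y": 0,"z": 0.002,"rx": 0,"ry": 0,"rz": 0,"claw": 0},{"x": 0,"y": 0,"z": 0.002,"rx": 0,"ry": 0,"rz": 0,"claw": 0},{"x": 0,"y": 0,"z": 0.002,"rx": 0,"ry": 0,"rz": 0,"claw": 0},{"x": 0,"y": 0,"z": 0.002,"rx": 0,"ry": 0,"rz": 0,"claw": 0},{"x": 0,"y": 0,"z": 0.002,"rx": 0,"ry": 0,"rz": 0,"claw": 0}], "squeeze": 10}}

```text
t: 9.68
tool_pos: [0.4238, 0.029, 0.1306]
orientation: [-0.505, -3.101, -0.0]
force: [-0.8, 0.0, -0.5]
opening: 0.0845
gripper_force: 0.0
```

{"method": "arm_command", "body": {"targets": [{"x": 0,"y": 0,"z": 0.002,"rx": 0,"ry": 0,"rz": 0,"claw": 0},{"x": 0,"y": 0,"z": 0.03,"rx": 0,"ry": 0,"rz": 0,"claw": 0},{"x": 0,"y": 0,"z": 0.08,"rx": 0,"ry": 0,"rz": 0,"claw": 0},{"x": 0,"y": 0,"z": 0.15,"rx": 0,"ry": 0,"rz": 0,"claw": 0},{"x": 0,"y": 0,"z": 0.22,"rx": 0,"ry": 0,"rz": 0,"claw": 0},{"x": 0,"y": 0,"z": 0.28,"rx": 0,"ry": 0,"rz": 0,"claw": 0},{"x": 0,"y": 0,"z": 0.3,"rx": 0,"ry": 0,"rz": 0,"claw": 0},{"x": 0,"y": 0,"z": 0.3,"rx": 0,"ry": 0,"rz": 0,"claw": 0},{"x": 0,"y": 0,"z": 0.3,"rx": 0,"ry": 0,"rz": 0,"claw": 0}]}}

```text
t: 10.43
tool_pos: [0.4239, 0.029, 0.2803]
orientation: [0.505, 3.1, 0.0]
force: [0.7, -0.1, -0.8]
opening: 0.0932
gripper_force: 0.0
```

Run:
```python
from h import *
s=robot.read_state();print(s['t'],s['tool_pos'],s['force'],s['opening'])
p,d,c=grab('scene','pics/scene3.png')
cv2.imwrite('pics/c3.png',cv2.resize(p[140:320,250:450,::-1],(640,576)))
```

```text
10.4333 [0.42394371 0.02902444 0.28028326] [ 0.69764029 -0.11503922 -0.76827591] 0.0932303504816756
```

View pics/c3.png

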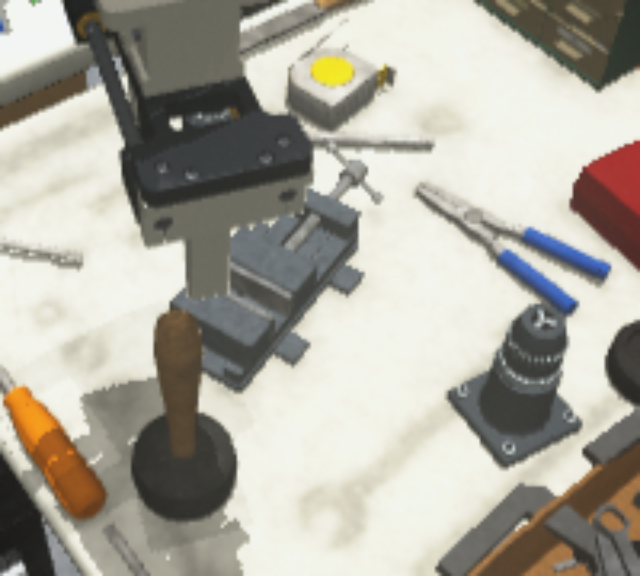

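The mallet stands upright and free at (183,440), and the chuck is home at (530,380). Handing in.

```bash
python3 -c "
from plant import robot
print(robot.close_job())"
```

```text
the job is handed in; nothing more can be done
None
```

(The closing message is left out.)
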